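# Clamp a laminated blank in the centre-screw glue press

## Task

Clamp the laminated wooden blank on the green glue press: lay the steel pressure plate flat on top of the blank, its hole over the blank's bore, and let go of it. Then take the black-knobbed press screw out of the wooden block, lower it upright through the plate and down the bore, start its thread in the nut at the bottom without forcing it, and screw it in clockwise until its collar is down snug on the plate. Let go, and leave the spur centre, chuck, gouge and caliper where they are.

Things in the scene. Friction and masses are not known exactly. Their poses are not given: they have to be found in the camera images.
- press: glue press bolted to the bench: green flange 140 mm across, 12 mm thick; green hub 72 mm across up to 44 mm; on the hub an upright laminated wooden blank (pale and dark rings) 64 mm across, from 44 to 134 mm high, that cannot shift. A bore 33 mm in diameter runs down the blank to a brass nut in the hub. Origin: on the bore's axis at bench height, z up
- bore (a point): centre of the bore's mouth, on the blank's top face, 134 mm above the bench
- nut (a point): middle of the upper end of the brass nut's thread, on the bore's axis, 35 mm above the bench: rounded right-hand thread with two starts, 20 mm of travel a turn, 23 mm clear inside. The screw's thread has about 2 mm of play in it up and down and 1.5 mm sideways
- plate: steel pressure plate, a thick flat ring 62 mm across and 12 mm thick with a 33 mm hole, 0.16 to 0.26 kg, lying on the bench at the start. Origin: centre of its underside, z up
- plate_center (a point): centre of the pressure plate, 6 mm above its underside
- screw: press screw, 180 mm long, 0.45 to 0.7 kg, standing upright on its tip in the wooden block at the start. Tapered tip (14 mm across at its end, 20 mm from 7 mm up), thread 28.5 mm across from 10 to 53 mm, shank 26 mm across to 134 mm, steel collar 50 mm across to 142 mm, round black fluted knob 42 mm across to 180 mm, to be held by. Origin: centre of the tip, z up towards the knob
- screw_collar (a point): centre of the underside of the screw's collar, 134 mm from the tip; 146 mm above the bench when fully down on the plate. Set on the nut unstarted, the collar stands 5 to 15 mm above the plate, by the screw's yaw; it then wants about 1/4 to 7/8 turn clockwise, seen from above, to bear on the plate. It sinks as it turns (20 mm a turn) and stays where it is let go
- rack: wooden block 180 x 80 x 60 mm high, fixed to the bench, long side along its x; in its top are two holes 45 mm deep on its long axis: 32 mm wide at x = -48 mm (holds the press screw) and 20 mm wide at x = +48 mm (holds the spur centre). Origin: centre of its underside
- spur_centre: bystander: steel spur drive centre, 94 mm long, 26 mm across its head, standing in the block with its top 109 mm above the bench. Origin: its lower tip
- chuck: bystander: round four-jaw steel lathe chuck, 95 mm across, 72 mm high, standing on the bench. Origin: centre of its underside
- gouge: bystander: turning gouge, pale wooden handle and steel blade, 380 mm long, 32 mm thick, lying on the bench. Origin: underside, near its ferrule; it lies along its y, blade to +y
- caliper: bystander: steel outside caliper, 160 mm long, 90 mm wide, 12 mm high, lying flat on the bench. Origin: its middle, underside
Mind the look-alikes: they are no part of the job. Several things have the shape of the plate; the one meant has the colours described above.

How it is judged (in metres and radians):
On the way, in this order (a step that is already met when the one before it is completed fails the run):
1. the pressure plate lies flat on the blank, its hole over the bore (within 5 mm), let go of (horizontal distance between plate_center and bore below 0.005 m and z of plate_center in the frame of press between 0.1375 and 0.1425 m and contact force between the fingers and plate below 0.1 N), for 0.2 s.
2. the press screw stands upright in the bore, through the plate, its tip at least 80 mm below the blank's top (horizontal distance between screw and bore below 0.006 m and z of screw in the frame of press below 0.054 m and angle between screw's own z axis and vertical below 0.08 rad), for 0.1 s.
At the end, for the whole second after the job is handed in: the pressure plate lies on the blank within 6 mm of the bore's axis, the screw stands upright in the nut (within 4 mm and 3 degrees of the bore's axis) with its collar down on the plate (gap under 1.8 mm), and both are at rest (horizontal distance between plate_center and bore below 0.006 m and z of plate_center in the frame of press between 0.1375 and 0.1425 m and z of screw_collar in the frame of press between 0.143 and 0.1478 m and horizontal distance between screw and bore below 0.004 m and angle between the z axis of screw and the z axis of press, either way round below 0.05 rad and linear speed of each of screw, plate below 0.01 m/s and angular speed of screw below 0.1 rad/s); the robot touches nothing.
It fails at once if the screw is forced: pressed against the nut or blank with more than 100 N while its collar is still over 2 mm clear of its place on the plate (contact force between screw and press above 100 N and z of screw_collar in the frame of press above 0.148 m).
It fails at once if the spur centre is moved by more than 20 mm (distance of spur_centre from where it was at the start of the episode above 0.02 m).
It fails at once if the chuck is moved by more than 20 mm (distance of chuck from where it was at the start of the episode above 0.02 m).
It fails at once if the gouge is moved by more than 20 mm (distance of gouge from where it was at the start of the episode above 0.02 m).
It fails at once if the caliper is moved by more than 20 mm (distance of caliper from where it was at the start of the episode above 0.02 m).
It also fails if it takes over 72 s, if anything falls off the work surface, if the arm or the gripper's body presses on something with over 40 N, if the wrist force passes 120 N, or if a joint passes its speed limit or range.

## Robot

A 6-joint arm with a two-finger parallel gripper is mounted at the origin on the work surface. World frame = base frame: x ahead of the robot, y to its left, z up, the work surface at z = 0. Lengths are in m, angles in degrees, forces in N, time in s.
With the tool pointing down it reaches from about 0.25 to 0.725 m from the base axis. Payload 9.7 kg.
Tool frame: the origin (TCP) lies on the centre line of the jaws, within the pads' length; the fingertips stand 22 mm ahead of it and the grasp point (between the pads) lies 3 mm ahead of it; z points along the fingers, y is the direction in which the jaws open and shut (so a half turn about z gives the same grasp; the last joint's range is limited). The gripper opens to 85 mm and grips with 20 to 120 N. Pads are 22 mm wide; open, the fingers measure 114 mm over their backs; the gripper's body (76 mm by 85 mm) begins 54 mm behind the grasp point. The pads swing forward as they close: fully open they stand 13 mm farther back than shut.
Start: joints at [75.86, 4.979, 10.078, 95.1, 0, 90], TCP at [0.134, 0.533, 0.253] pointing down, gripper open.
Joint ranges: [-179.16, 179.16], [-48.56, 103.87], [-65.8, 70.77], [-126.05, 130.52], [-82.76, 87.17], [-180, 180]. Speed limits (degrees/s): [127.2, 127.2, 147.25, 180, 180, 180].

## Interface

Orientations are given as [roll, pitch, yaw] about the fixed x, y, z axes, in that order (R = Rz(yaw) Ry(pitch) Rx(roll)).
In Python, from workcell import monitor, eyes, job gives the robot as it stands. The module is installed in compiled form; this text tells all that it offers.
- The arm moves only by the tool drive_tool, never from a script. Its argument "plan" is a list of rows, each a list of 3 entries, a list of its own where there are three numbers: the opening, from 0 (shut) to 1 (fully open), then the shift along the world's x, y, z in m, then the turn about the world's z in degrees. In form: [[gripper, [x, y, z], yaw], ...]. A call has 1 to 10 rows; each row shifts and turns the commanded pose from where the row before left it; what a row does not reach is not made up. A row lasts 1/8 s, in which the tool goes at most 62.5 mm and 10.7 degrees, less where a joint would pass 70% of its speed; a pose out of reach is approached as far as the arm can. A call is refused whole if a number of a shift passes 0.0625 or a number of a turn 10.7, either way. A call with a gripper value outside its range is refused whole. The fingers move at their own pace and stop on an object; "grip_force" is the grip in N (left out, the last holds). Time passes only in rows, so rows that do not move let the fingers close. It gives the time, the measured TCP pose, the force and the opening at its end, in the units of the state.
- monitor.get_obs(): the state, without advancing time (a new reading comes with each control period).
- eyes.camera(name): name is "scene" or "top" or "wrist"; returns (picture, depth): 384x512x3 uint8, red, green, blue; 384x512 float32, m along the optical axis (not along the pixel's ray), 0 where there is no reading.
- eyes.camera_params(name): a dict with "fx", "fy", "cx", "cy" (pixels), "extrinsics" (4x4, takes a point from world to camera coordinates); the wrist camera has in their place "mount" (4x4, takes a point from camera to tool coordinates, whose origin is the TCP and whose axes are the flange's). Camera axes: x right, y down, z forward; pixel columns grow to the right and rows downward; lengths in m; the calibration is good to about 2 mm. A picture is of the moment at which its call begins: read the wrist's pose just before it. camera_params takes no time and is no camera call.
- job.job_done(): hands the job in, once; it reports no verdict.
The state is a dict: "time": time; "q": joint angles; "qd": joint speeds; "joint_efforts": joint torques, N m; "ee_pos": TCP position; "tcp_rot": TCP orientation; "wrist_force": force on the tool from outside, world axes, zero at the start; "torque": the same for the moment, N m; "opening": finger opening in m.
Only numpy, scipy, OpenCV 4.12 (cv2) and the standard library are available. Lean on these libraries where they do the work, as an engineer would, in place of code of your own. Each camera call takes 0.05 s, during which the arm holds its last target.

## Working session

There is one attempt and no reset: what is moved stays moved. The work goes in short steps, Python scripts to look and compute and a tool call to move; the robot and the scene stay as the last step left them, time stands still between calls to the robot, and variables do not carry over. Pictures are saved under pics/ and viewed, and the job is handed in when it is done.

Besides the shell and the picture viewer there is one more tool, called after "Call:" by a JSON object that holds its "name" and its "arguments", one argument or row to a line. drive_tool: Moves the arm, as the interface text tells. Its arguments: {"type":"object","properties":{"plan":{"type":"array","items":{"type":"array"}},"grip_force":{"type":"number"}},"required":["plan"]}

```bash
mkdir -p pics; cat > h.py <<'E'
import numpy as np, cv2
from workcell import monitor, eyes, job
def grab(n,tag):
    o=monitor.get_obs(); im,d=eyes.camera(n); p=eyes.camera_params(n)
    np.savez(f'{tag}.npz',im=im,d=d,pos=o['ee_pos'],rot=o['tcp_rot'],E=p.get('extrinsics',p.get('mount')),k=[p['fx'],p['fy'],p['cx'],p['cy']])
    cv2.imwrite(f'pics/{tag}.png',im[:,:,::-1]); return o
def cloud(tag,wrist=False):
    from scipy.spatial.transform import Rotation as R
    z=np.load(tag+'.npz'); fx,fy,cx,cy=z['k']; d=z['d']
    v,u=np.mgrid[:d.shape[0],:d.shape[1]]
    P=np.stack([(u-cx)/fx*d,(v-cy)/fy*d,d],-1)
    E=z['E']
    if wrist:
        P=P@E[:3,:3].T+E[:3,3]; P=P@R.from_euler('xyz',z['rot'],degrees=True).as_matrix().T+z['pos']
    else:
        Ei=np.linalg.inv(E); P=P@Ei[:3,:3].T+Ei[:3,3]
    P[d==0]=np.nan
    return z['im'],P
E
python3 - <<'E'
from h import *
o=grab('scene','s0');grab('top','t0');grab('wrist','w0')
print(o)
for n in ['s0','t0','w0']:
    z=np.load(n+'.npz');print(n,z['k'],z['E'])
E
```

```text
{'time': 0.0, 'q': array([ 7.58602720e+01,  5.01039748e+00,  1.00331376e+01,  9.50996348e+01,
       -2.53324364e-04,  8.99996911e+01]), 'qd': array([-0.00925624, -0.02978325, -0.00492051, -0.00035631,  0.02410958,
       -0.03224201]), 'joint_efforts': array([-1.96406807e-03, -5.20378697e+01,  4.64809012e+01,  1.60213339e-02,
        1.70552255e-05,  9.15157017e-06]), 'ee_pos': array([0.13430809, 0.53313331, 0.252578  ]), 'tcp_rot': array([-1.79923105e+02,  2.52909579e-04,  1.65860581e+02]), 'wrist_force': array([ 0.00211605,  0.51131048, -0.62192675]), 'torque': array([-0.0383352 ,  0.01246923,  0.02158158]), 'opening': 0.08575684126492893}
s0 [463.94102964 463.94102964 258.96351414 190.80917486] [[ 0.8647325   0.50191938  0.01773826 -0.51916223]
 [ 0.26466599 -0.42539468 -0.86544282 -0.01962476]
 [-0.42683676  0.75307125 -0.5006936   1.26293068]
 [ 0.          0.          0.          1.        ]]
t0 [378.54823131 378.54823131 256.15704649 181.4197978 ] [[-0.02642175 -0.99935631  0.02426644  0.03908947]
 [-0.98925598  0.02264768 -0.14442881  0.56573098]
 [ 0.14378626 -0.02782178 -0.9892176   1.08482001]
 [ 0.          0.          0.          1.        ]]
w0 [295.80354924 295.80354924 252.61786171 194.57547722] [[-3.04634998e-04 -9.55674799e-01 -2.94424159e-01  7.49378742e-02]
 [ 9.99999953e-01 -2.80458594e-04 -1.24336852e-04  8.63877190e-05]
 [ 3.62518102e-05 -2.94424183e-01  9.55674840e-01 -1.20106128e-01]
 [ 0.00000000e+00  0.00000000e+00  0.00000000e+00  1.00000000e+00]]
```

View pics/s0.png

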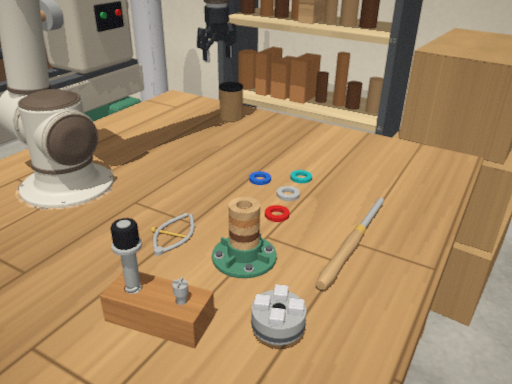

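View pics/t0.png

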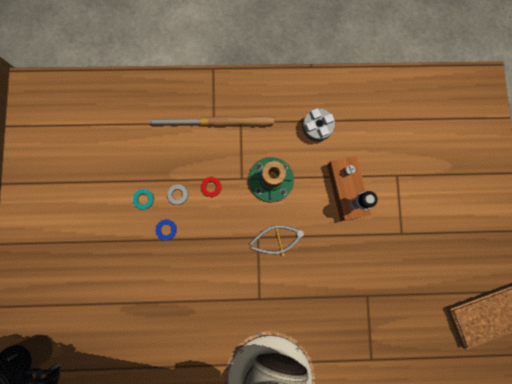

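View pics/w0.png

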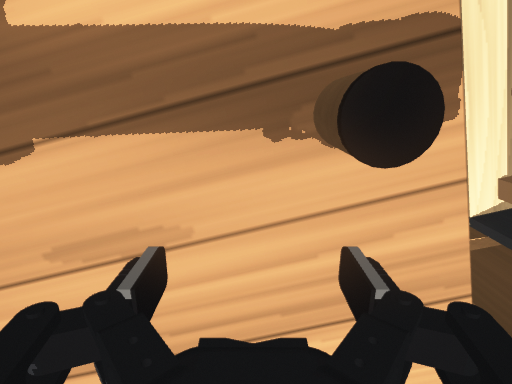

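In the top picture there are four plate-shaped rings: teal (143,199), grey (178,194), red (211,187) and blue (166,230). Bare grey steel fits the description; I'll check it in a crop while measuring.

```bash
python3 - <<'E'
from h import *
im,P=cloud('t0')
c=np.hstack([cv2.resize(im[150:260,110:260,::-1],None,fx=4,fy=4,interpolation=cv2.INTER_CUBIC)]);cv2.imwrite('pics/crop.png',c)
np.set_printoptions(precision=4,suppress=True)
def rep(n,u0,u1,v0,v1,zl,zh,P=P):
    Q=P[v0:v1,u0:u1].reshape(-1,3); Q=Q[(Q[:,2]>zl)&(Q[:,2]<zh)]
    (c,r)=cv2.minEnclosingCircle(Q[:,:2].astype(np.float32))
    print(n,len(Q),Q.mean(0),'ext',Q.min(0),Q.max(0),'circ',c,r)
rep('plate',162,195,178,212,.008,.02)
rep('red',195,228,170,204,.008,.02)
rep('blank top',250,300,145,200,.125,.145)
rep('flange',240,300,150,210,.008,.02)
rep('knob top',350,385,185,215,.17,.22)
rep('rack',325,385,150,225,.053,.068)
rep('spur',335,365,155,185,.095,.12)
rep('chuck',300,340,100,145,.03,.09)
rep('caliper',245,310,220,260,.006,.02)
rep('gouge',145,280,110,132,.006,.05)
Q=P[150:225,325:385].reshape(-1,3);Q=Q[(Q[:,2]>.053)&(Q[:,2]<.068)]
print(cv2.minAreaRect(Q[:,:2].astype(np.float32)*1000))
im,P=cloud('s0')
rep('S plate',272,304,182,204,.008,.02)
rep('S blank top',225,265,190,220,.128,.142,P)
rep('S knob',105,145,210,235,.185,.22,P)
rep('S plate',272,304,182,204,.008,.02,P)
E
```

```text
plate 222 [0.5375 0.2637 0.0117] ext [0.5075 0.2341 0.008 ] [0.5678 0.295  0.0166] circ (0.5377461910247803, 0.2641987204551697) 0.030940519645810127
red 216 [0.5584 0.1615 0.0117] ext [0.5291 0.1314 0.0081] [0.588  0.1921 0.017 ] circ (0.5590142011642456, 0.1617477536201477) 0.030756236985325813
blank top 319 [ 0.577  -0.0214  0.1332] ext [ 0.5456 -0.0525  0.1251] [0.6086 0.0086 0.1395] circ (0.5773860216140747, -0.02186579629778862) 0.032065048813819885
flange 864 [ 0.5709 -0.0185  0.012 ] ext [ 0.5091 -0.0893  0.008 ] [0.6461 0.0463 0.02  ] circ (0.5773886442184448, -0.021413112059235573) 0.06979910284280777
knob top 251 [ 0.4919 -0.2574  0.1918] ext [ 0.4719 -0.2807  0.1701] [ 0.5143 -0.2389  0.1983] circ (0.4925769865512848, -0.26021891832351685) 0.021823232993483543
rack 1351 [ 0.5427 -0.2467  0.0593] ext [ 0.4449 -0.3069  0.053 ] [ 0.6336 -0.1968  0.0668] circ (0.5391985177993774, -0.24969688057899475) 0.09649734944105148
spur 50 [ 0.5878 -0.2434  0.0986] ext [ 0.5756 -0.2552  0.0953] [ 0.5996 -0.2329  0.1055] circ (0.5875394940376282, -0.2431146651506424) 0.01239747554063797

[... 505 characters left out ...]
1875), (180.00375366210938, 81.4741439819336), 10.590801239013672)
S plate 235 [ 0.5392 -0.0541  0.012 ] ext [ 0.5091 -0.0885  0.0081] [ 0.567  -0.0218  0.0196] circ (0.5377324819564819, -0.05496451258659363) 0.04373374953866005
S blank top 411 [ 0.5769 -0.0263  0.133 ] ext [ 0.5427 -0.0559  0.1281] [0.6076 0.01   0.1363] circ (0.5759185552597046, -0.02366279438138008) 0.0339123010635376
S knob 390 [ 0.4955 -0.2663  0.1932] ext [ 0.472  -0.2845  0.185 ] [ 0.5125 -0.2419  0.197 ] circ (0.4923742413520813, -0.262922078371048) 0.02185521274805069
S plate 190 [0.5359 0.2594 0.0114] ext [0.5055 0.2303 0.008 ] [0.5656 0.2936 0.0144] circ (0.5371071100234985, 0.2628585696220398) 0.03352496400475502
```

View pics/crop.png

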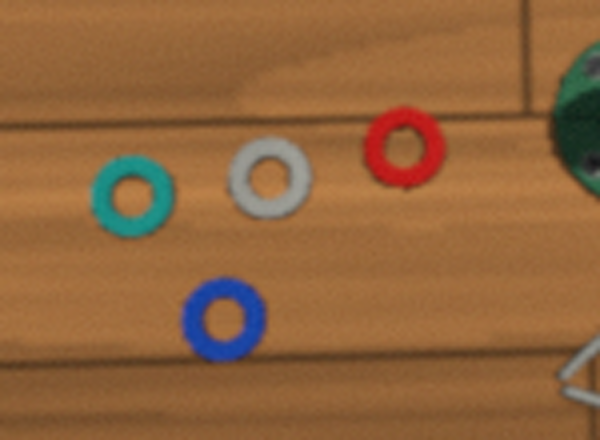

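The crop shows the bare grey ring at (270,178), beside teal, red and blue painted ones, so the grey ring is the steel plate. I'll move over it.

Call:
{"name": "drive_tool", "arguments": {
  "plan": [
    [1,[0.05,-0.033,0],-6],
    [1,[0.05,-0.033,0],-6],
    [1,[0.05,-0.033,0],-6],
    [1,[0.05,-0.033,0],-6],
    [1,[0.05,-0.034,-0.02],-6],
    [1,[0.05,-0.034,-0.02],-6],
    [1,[0.05,-0.034,-0.02],0],
    [1,[0.053,-0.035,-0.02],0],
    [1,[0,0,0],0],
    [1,[0,0,0],0]
  ],
  "grip_force": 60
}}

```text
time: 1.4
ee_pos: [0.531, 0.2683, 0.1754]
tcp_rot: [-180.0, -0.0, 129.8]
wrist_force: [0.8, -0.2, 0.3]
opening: 0.0852
```

```bash
cat > wp.py <<'E'
from h import *
import sys
def fit(tag,zl,zh,cx,cy,rad):
    im,P=cloud(tag,True); m=(P[...,2]>zl)&(P[...,2]<zh)&(np.hypot(P[...,0]-cx,P[...,1]-cy)<rad)
    Q=P[m]; vs,us=np.where(m)
    c,r=cv2.minEnclosingCircle(Q[:,:2].astype(np.float32))
    print(len(Q),'mean',Q.mean(0),'circ',c,r,'px',us.min(),us.max(),vs.min(),vs.max())
    return im,P,m
E
python3 - <<'E'
from wp import *
np.set_printoptions(precision=4,suppress=True)
o=grab('wrist','w1');print(o['time'],o['ee_pos'],o['tcp_rot'],o['wrist_force'])
fit('w1',.008,.02,.5375,.264,.045)
E
```

```text
1.4 [0.531  0.2683 0.1754] [-179.9551   -0.0261  129.8222] [ 0.8245 -0.1758  0.3053]
2092 mean [0.5355 0.2661 0.0114] circ (0.5361199975013733, 0.26516854763031006) 0.0309789776802063 px 224 285 158 216
```

View pics/w1.png

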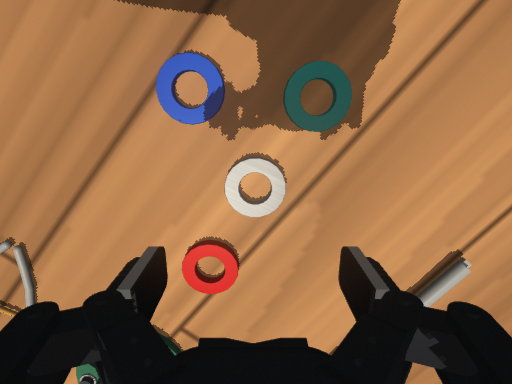

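The picture shows the steel plate at (255,187), with the red ring at (210,267) and blue and teal above. I'll measure the fingertip position in the tool frame before going down.

```bash
python3 - <<'E'
from wp import *
np.set_printoptions(precision=4,suppress=True)
z=np.load('w1.npz');d=z['d'];E=z['E'];fx,fy,cx,cy=z['k']
v,u=np.mgrid[:384,:512];C=np.stack([(u-cx)/fx*d,(v-cy)/fy*d,d],-1);T=C@E[:3,:3].T+E[:3,3]
m=(d>0)&(d<.2)&(v>235)&(v<300)
Q=T[m]; 
for s in (-1,1):
    q=Q[(Q[:,1]*s>0.03)&(Q[:,1]*s<.07)]
    print(s,len(q),'zmax',np.sort(q[:,2])[-5:],'y range',q[q[:,2]>.0][:,1].min() if (q[:,2]>0).any() else None, q.min(0),q.max(0))
E
```

```text
-1 2459 zmax [0.0092 0.0092 0.0094 0.0095 0.0095] y range -0.05503742309054013 [-0.0108 -0.0566 -0.0378] [ 0.0143 -0.0418  0.0095]
1 2457 zmax [0.009  0.0091 0.0091 0.0094 0.0098] y range 0.0422734801341689 [-0.0112  0.042  -0.0382] [0.0147 0.0568 0.0098]
```

Call:
{"name": "drive_tool", "arguments": {
  "plan": [
    [1,[0.006,-0.0033,-0.05],0],
    [1,[0,0,-0.05],0],
    [1,[0,0,-0.025],0],
    [1,[0,0,-0.01],0],
    [1,[0,0,0],0],
    [1,[0,0,0],0]
  ]
}}

```text
time: 2.2
ee_pos: [0.5379, 0.2658, 0.0424]
tcp_rot: [179.9, 0.0, 129.9]
wrist_force: [0.3, 0.1, 0.3]
opening: 0.0854
```

Call:
{"name": "drive_tool", "arguments": {
  "plan": [
    [1,[-0.001,-0.001,-0.023],0],
    [1,[0,0,0],0],
    [1,[0,0,0],0]
  ]
}}

```text
time: 2.58
ee_pos: [0.5368, 0.2643, 0.0189]
tcp_rot: [179.9, 0.0, 129.9]
wrist_force: [-0.1, -0.2, 0.3]
opening: 0.0854
```

Call:
{"name": "drive_tool", "arguments": {
  "plan": [
    [0.5,[0,0,0],0],
    [0.5,[0,0,0],0],
    [0.5,[0,0,0],0],
    [0.5,[0,0,0],0],
    [0.5,[0,0,0],0]
  ]
}}

```text
time: 3.2
ee_pos: [0.537, 0.2644, 0.0195]
tcp_rot: [179.9, 0.0, 129.9]
wrist_force: [-2.2, -1.4, 8.7]
opening: 0.0597
```

```bash
python3 - <<'E'
from wp import *
np.set_printoptions(precision=4,suppress=True)
o=grab('wrist','w2');print(o['time'],o['ee_pos'],o['opening'],o['wrist_force'])
fit('w2',.008,.02,.537,.265,.034)
z=np.load('w2.npz');d=z['d'];E=z['E'];fx,fy,cx,cy=z['k']
v,u=np.mgrid[:384,:512];C=np.stack([(u-cx)/fx*d,(v-cy)/fy*d,d],-1);T=C@E[:3,:3].T+E[:3,3]
for s in (-1,1):
    q=T[(d>0)&(T[...,1]*s>.02)&(T[...,1]*s<.05)&(abs(T[...,0])<.02)]
    print(np.histogram(q[:,2],np.arange(-.04,.025,.004)))
E
```

```text
3.2 [0.537  0.2644 0.0195] 0.05974849473229614 [-2.2388 -1.4132  8.6814]
8776 mean [0.5349 0.267  0.0116] circ (0.5359269380569458, 0.2662835121154785) 0.033524684607982635 px 182 324 200 314
(array([1043,  913,  443,  246,  213,  285,  239,  234,  224,  211,  191,
        773,  688,   29,  661,  517]), array([-0.04 , -0.036, -0.032, -0.028, -0.024, -0.02 , -0.016, -0.012,
       -0.008, -0.004, -0.   ,  0.004,  0.008,  0.012,  0.016,  0.02 ,
        0.024]))
(array([1030,  888,  448,  244,  209,  292,  240,  233,  223,  198,  203,
        708,  761,   39,  535,  653]), array([-0.04 , -0.036, -0.032, -0.028, -0.024, -0.02 , -0.016, -0.012,
       -0.008, -0.004, -0.   ,  0.004,  0.008,  0.012,  0.016,  0.02 ,
        0.024]))
```

View pics/w2.png

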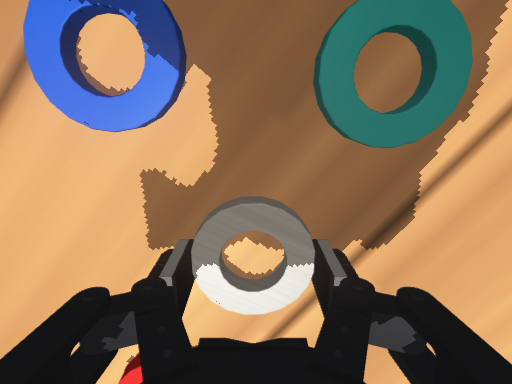

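The plate is between the pads at about (253,255). Lifting it.

Call:
{"name": "drive_tool", "arguments": {
  "plan": [
    [0.5,[0,0,0.01],0],
    [0.5,[0,0,0.04],0],
    [0.5,[0,0,0.05],0],
    [0.5,[0,0,0.05],0],
    [0.5,[0,0,0.05],0],
    [0.5,[0,0,0],0],
    [0.5,[0,0,0],0]
  ]
}}

```text
time: 4.12
ee_pos: [0.5362, 0.264, 0.2169]
tcp_rot: [-180.0, -0.0, 129.9]
wrist_force: [-0.1, -0.7, -3.7]
opening: 0.0597
```

```bash
python3 - <<'E'
from wp import *
np.set_printoptions(precision=4,suppress=True)
o=grab('wrist','w3');print(o['time'],o['ee_pos'],o['opening'],o['wrist_force'],o['torque'])
z=np.load('w3.npz');d=z['d'];E=z['E'];fx,fy,cx,cy=z['k']
v,u=np.mgrid[:384,:512];C=np.stack([(u-cx)/fx*d,(v-cy)/fy*d,d],-1);T=C@E[:3,:3].T+E[:3,3]
m=(d>0)&(abs(T[...,1])<.029)&(abs(T[...,0])<.04)&(T[...,2]>0)&(T[...,2]<.03)
q=T[m];A=np.c_[q[:,:2],np.ones(len(q))]
for i in range(5):
    s,*_=np.linalg.lstsq(A,q[:,2],rcond=None); r=q[:,2]-A@s; k=abs(r)<.002; q=q[k];A=A[k]
print('plane slopes',s,len(q)); print(cv2.minEnclosingCircle(q[:,:2].astype(np.float32)),q.mean(0), q.min(0),q.max(0))
E
```

```text
4.125 [0.5362 0.264  0.2169] 0.059668269158938414 [-0.1153 -0.6992 -3.7372] [-0.0457 -0.0335 -0.0254]
plane slopes [ 0.0021 -0.0001  0.0082] 7707
((0.001150743686594069, -0.00025440697208978236), 0.03139893338084221) [0.0031 0.     0.0082] [-0.0297 -0.029   0.0069] [0.0319 0.029  0.0103]
```

View pics/w3.png

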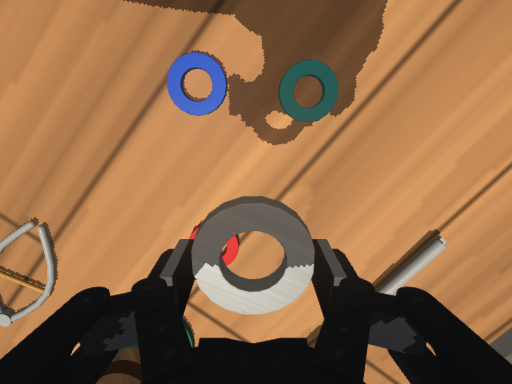

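The plate hangs level, its underside about 20 mm ahead of the TCP and centred within 1 mm. I'll go to a look-out beside the press, where the wrist camera can see the bore.

Call:
{"name": "drive_tool", "arguments": {
  "plan": [
    [0.5,[0.01,-0.043,0.01],0],
    [0.5,[0.01,-0.043,0.01],0],
    [0.5,[0.01,-0.043,0.01],0],
    [0.5,[0.01,-0.043,0.01],0],
    [0.5,[0.01,-0.043,0],0],
    [0.5,[0.01,-0.043,0],0],
    [0.5,[0.012,-0.043,0],0],
    [0.5,[0.012,-0.043,0],0],
    [0.5,[0,0,0],0],
    [0.5,[0,0,0],0]
  ]
}}

```text
time: 5.42
ee_pos: [0.6199, -0.0798, 0.2561]
tcp_rot: [-179.9, -0.1, 129.8]
wrist_force: [-0.3, 0.2, -2.1]
opening: 0.06
```

```bash
python3 - <<'E'
from wp import *
np.set_printoptions(precision=4,suppress=True)
o=grab('wrist','w4');print(o['time'],o['ee_pos'],o['opening'],o['wrist_force'],o['tcp_rot'])
im,P,m=fit('w4',.128,.140,.577,-.022,.045)
Q=P[m]; print(Q.min(0),Q.max(0))
fit('w4',.008,.016,.577,-.022,.085)
E
```

```text
5.425 [ 0.6199 -0.0798  0.2561] 0.06004619662646968 [-0.2796  0.1939 -2.0917] [-179.9073   -0.1247  129.8313]
3971 mean [ 0.5755 -0.0199  0.1334] circ (0.5761743187904358, -0.020826367661356926) 0.032069042325019836 px 218 298 63 146
[ 0.5447 -0.0526  0.128 ] [0.608  0.011  0.1357]
5063 mean [ 0.5713 -0.018   0.0115] circ (0.576270341873169, -0.020946314558386803) 0.06983930617570877 px 198 314 41 163
```

View pics/w4.png

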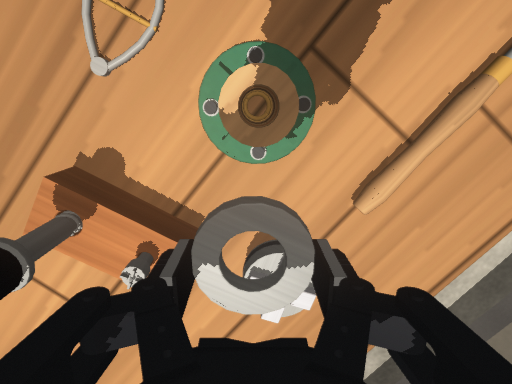

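The press sits at about (257,103); fitted from blank and flange its axis is (0.5762, −0.0209). I'll go over it and down.

Call:
{"name": "drive_tool", "arguments": {
  "plan": [
    [0.5,[-0.022,0.029,0],0],
    [0.5,[-0.021,0.029,0],0],
    [0.5,[0,0,-0.04],0],
    [0.5,[0,0,-0.04],0],
    [0.5,[0,0,0],0],
    [0.5,[0,0,0],0],
    [0.5,[0,0,0],0]
  ]
}}

```text
time: 6.35
ee_pos: [0.5781, -0.0218, 0.1797]
tcp_rot: [179.9, 0.1, 129.9]
wrist_force: [-0.0, 0.2, -1.5]
opening: 0.0593
```

Call:
{"name": "drive_tool", "arguments": {
  "plan": [
    [0.5,[-0.001,0,-0.018],0],
    [0.5,[0,0,-0.005],0],
    [0.5,[0,0,-0.001],0],
    [0.5,[0,0,0],0],
    [0.5,[0,0,0],0]
  ]
}}

```text
time: 6.98
ee_pos: [0.5763, -0.022, 0.1537]
tcp_rot: [-180.0, 0.0, 129.9]
wrist_force: [-1.8, -0.2, 1.7]
opening: 0.0596
```

```bash
python3 - <<'E'
from wp import *
o=grab('scene','s5');im,P=cloud('s5')
cv2.imwrite('pics/s5c.png',cv2.resize(im[160:280,180:310,::-1],None,fx=5,fy=5,interpolation=cv2.INTER_CUBIC))
grab('wrist','w5')
E
```

```text
(no output)
```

View pics/s5c.png

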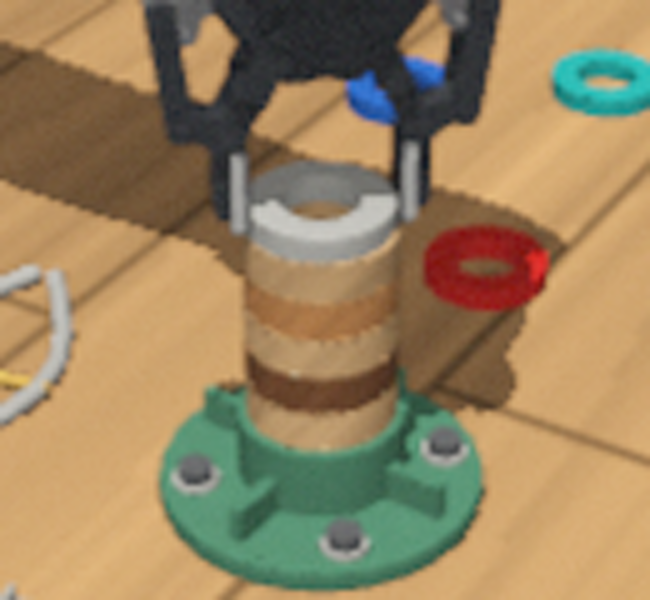

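View pics/w5.png

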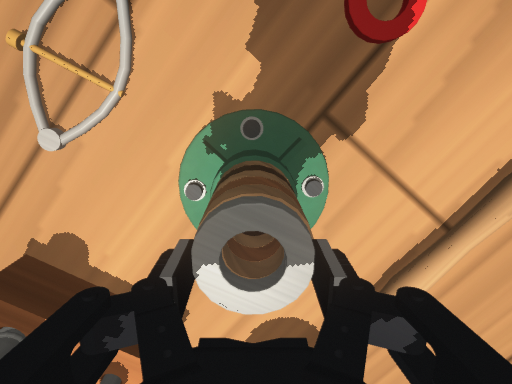

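The plate rests on the blank with the bore visible through its hole, and the wrist force changed sign at contact. Releasing.

Call:
{"name": "drive_tool", "arguments": {
  "plan": [
    [0.85,[0,0,0],0],
    [1,[0,0,0],0],
    [1,[0,0,0],0],
    [1,[0,0,0],0],
    [1,[0,0,0.04],0],
    [1,[0,0,0.05],0],
    [1,[0,0,0.05],0],
    [1,[0.01,-0.03,0],0],
    [1,[0.02,-0.04,0],0],
    [1,[0,0,0],0]
  ]
}}

```text
time: 8.32
ee_pos: [0.607, -0.0941, 0.2926]
tcp_rot: [-180.0, -0.0, 129.7]
wrist_force: [0.3, -0.4, -0.1]
opening: 0.0853
```

```bash
python3 - <<'E'
from wp import *
np.set_printoptions(precision=4,suppress=True)
o=grab('wrist','w6');print(o['time'],o['ee_pos'],o['opening'],o['wrist_force'],o['tcp_rot'])
fit('w6',.140,.152,.577,-.022,.045)
fit('w6',.008,.016,.576,-.022,.085)
im,P=cloud('w6',True)
m=(P[...,2]>.18)&(P[...,2]<.21)&(np.hypot(P[...,0]-.492,P[...,1]+.26)<.04);print(m.sum())
E
```

```text
8.325 [ 0.607  -0.0941  0.2926] 0.08534911004389015 [ 0.2733 -0.3715 -0.076 ] [-179.9516   -0.0252  129.7141]
3004 mean [ 0.5753 -0.0205  0.1454] circ (0.5759320855140686, -0.021214766427874565) 0.03097151592373848 px 244 314 64 138
4508 mean [ 0.5674 -0.0234  0.0115] circ (0.5763466358184814, -0.020802972838282585) 0.0698702409863472 px 217 323 44 155
2280
```

View pics/w6.png

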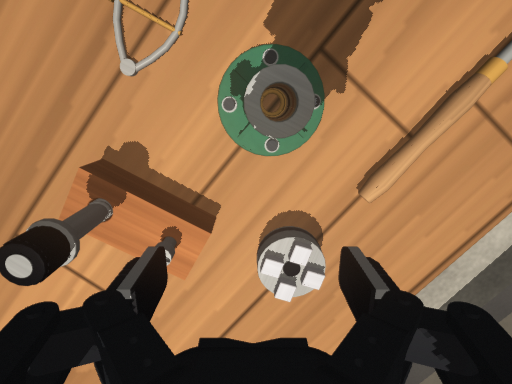

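The plate lies within about 0.5 mm of the press axis, at (272,100). The knob shows at (20,262), and I'll measure it from this picture.

```bash
python3 - <<'E'
from wp import *
np.set_printoptions(precision=4,suppress=True)
from scipy.optimize import least_squares
im,P=cloud('w6',True)
S=P[(np.hypot(P[...,0]-.492,P[...,1]+.26)<.045)]
for a,b in [(.062,.07),(.08,.1),(.1,.12),(.12,.145),(.149,.157),(.160,.175),(.175,.19),(.192,.2)]:
    q=S[(S[:,2]>a)&(S[:,2]<b)]
    if len(q)<20: print(a,len(q));continue
    f=least_squares(lambda p:np.hypot(q[:,0]-p[0],q[:,1]-p[1])-p[2],[.492,-.26,.02],loss='soft_l1',f_scale=.001)
    print(a,b,len(q),f.x,q.mean(0),cv2.minEnclosingCircle(q[:,:2].astype(np.float32)))
q=P[(P[...,2]>.055)&(P[...,2]<.064)&(np.hypot(P[...,0]-.54,P[...,1]+.25)<.11)]
print(cv2.minAreaRect(q[:,:2].astype(np.float32)*1000))
E
```

```text
0.062 0.07 83 [ 0.4903 -0.2627  0.0139] [ 0.4903 -0.2511  0.0644] ((0.4880070090293884, -0.248506098985672), 0.02361646667122841)
0.08 0.1 237 [ 0.4919 -0.26    0.0126] [ 0.4948 -0.2506  0.0903] ((0.49227336049079895, -0.2590370774269104), 0.01293631549924612)
0.1 0.12 279 [ 0.4919 -0.2599  0.0126] [ 0.4947 -0.2505  0.1103] ((0.49249938130378723, -0.2585809826850891), 0.0129163833335042)
0.12 0.145 196 [ 0.492  -0.2597  0.0125] [ 0.4949 -0.2499  0.1264] ((0.4922826886177063, -0.25879350304603577), 0.012907496653497219)
0.149 0.157 583 [ 0.492  -0.2596  0.0234] [ 0.4962 -0.2441  0.1548] ((0.49221062660217285, -0.25912871956825256), 0.025036180391907692)
0.16 0.175 579 [ 0.4917 -0.2605  0.0215] [ 0.4962 -0.2439  0.1679] ((0.4921266436576843, -0.25885918736457825), 0.021639101207256317)
0.175 0.19 694 [ 0.4918 -0.2603  0.0213] [ 0.4959 -0.2442  0.1829] ((0.4923038184642792, -0.2588091194629669), 0.02228659577667713)
0.192 0.2 1636 [ 0.4929 -0.2582  0.0142] [ 0.4929 -0.2574  0.1946] ((0.4926135540008545, -0.25983893871307373), 0.02156018279492855)
((538.9027709960938, -251.2525634765625), (180.35586547851562, 81.76231384277344), 10.531678199768066)
```

The screw stands upright at (0.492, −0.2597), knob top at 195 mm. Going over it.

Call:
{"name": "drive_tool", "arguments": {
  "plan": [
    [1,[-0.029,-0.041,0],0],
    [1,[-0.029,-0.041,0],0],
    [1,[-0.029,-0.042,0],0],
    [1,[-0.028,-0.042,0],0],
    [1,[0,0,-0.04],0],
    [1,[0,0,0],0],
    [1,[0,0,0],0],
    [1,[0,0,0],0]
  ]
}}

```text
time: 9.38
ee_pos: [0.4921, -0.2574, 0.2553]
tcp_rot: [179.9, 0.1, 129.9]
wrist_force: [0.7, 0.2, -0.2]
opening: 0.0859
```

```bash
python3 - <<'E'
from wp import *
np.set_printoptions(precision=4,suppress=True)
o=grab('wrist','w7');print(o['time'],o['ee_pos'],o['q'],o['wrist_force'],o['tcp_rot'])
fit('w7',.185,.2,.492,-.26,.027)
E
```

```text
9.375 [ 0.4921 -0.2574  0.2553] [-27.6125   5.6437  11.0224  95.2527   0.0035  22.4526] [ 0.7285  0.2449 -0.2329] [179.9487   0.1151 129.9349]
3040 mean [ 0.4902 -0.2581  0.1942] circ (0.4919535517692566, -0.2599519193172455) 0.022095659747719765 px 218 281 190 251
```

View pics/w7.png

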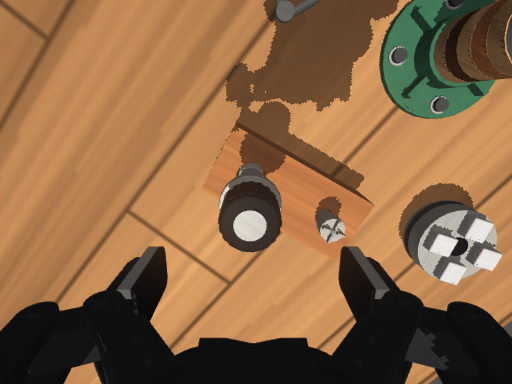

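The knob is at (250,222) and clear all round. Note that q6 = q1 + 180° − yaw, so I'll wind the wrist to high yaw during the carry, leaving a full clockwise turn free.

Call:
{"name": "drive_tool", "arguments": {
  "plan": [
    [1,[0,-0.0023,-0.03],0],
    [1,[0,0,-0.03],0],
    [1,[0,0,-0.012],0],
    [1,[0,0,0],0],
    [1,[0,0,0],0]
  ],
  "grip_force": 80
}}

```text
time: 10.05
ee_pos: [0.4918, -0.2604, 0.1831]
tcp_rot: [180.0, 0.1, 129.9]
wrist_force: [0.2, -0.3, -0.0]
opening: 0.0853
```

Call:
{"name": "drive_tool", "arguments": {
  "plan": [
    [0.2,[0,0.0004,0],0],
    [0.2,[0,0,0],0],
    [0.2,[0,0,0],0],
    [0.2,[0,0,0],0],
    [0.2,[0,0,0],0],
    [0.2,[0,0,0],0]
  ]
}}

```text
time: 10.8
ee_pos: [0.4915, -0.2599, 0.1824]
tcp_rot: [180.0, 0.1, 129.9]
wrist_force: [-0.3, 0.4, 5.4]
opening: 0.0403
```

```bash
python3 - <<'E'
from wp import *
o=grab('wrist','w8');print(o['opening'])
E
```

```text
0.04032348662229981
```

View pics/w8.png

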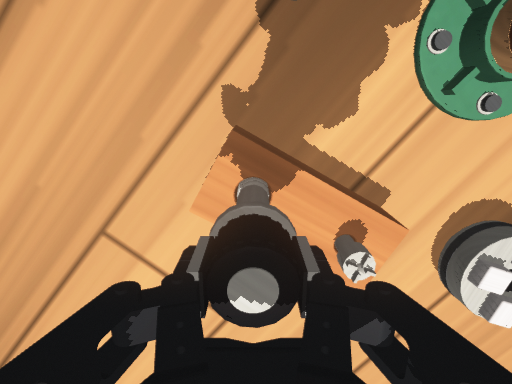

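The pads hold the knob squarely at (253,285). Lifting straight up.

Call:
{"name": "drive_tool", "arguments": {
  "plan": [
    [0.2,[0,0,0.02],0],
    [0.2,[0,0,0.03],0],
    [0.2,[0,0,0.03],0],
    [0.2,[0,0,0.03],0],
    [0.2,[0,0,0.03],10],
    [0.2,[0,0,0.03],10],
    [0.2,[0,0,0],10],
    [0.2,[0,0,0],10],
    [0.2,[0,0,0],10],
    [0.2,[0,0,0],10]
  ]
}}

```text
time: 12.1
ee_pos: [0.4912, -0.2598, 0.3503]
tcp_rot: [179.9, -0.1, -169.8]
wrist_force: [-0.1, 0.2, -5.6]
opening: 0.0405
```

```bash
python3 - <<'E'
from wp import *
np.set_printoptions(precision=4,suppress=True)
o=grab('scene','s9');print(o['q'],o['ee_pos'],o['wrist_force'],o['torque'])
E
```

```text
[-27.8742   9.6029  26.274  106.8136  -0.0035 -38.0606] [ 0.4912 -0.2598  0.3503] [-0.075   0.2134 -5.5516] [-0.0392  0.0317  0.0178]
```

View pics/s9.png

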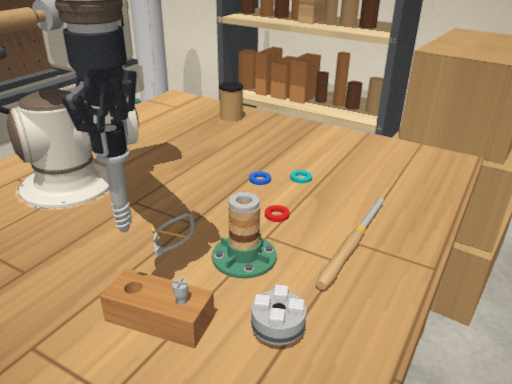

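The screw is out and hanging upright from (115,120), tip at (122,228). Carrying it to the press while winding the wrist.

Call:
{"name": "drive_tool", "arguments": {
  "plan": [
    [0.2,[0.008,0.024,0.002],10],
    [0.2,[0.009,0.024,0.002],10],
    [0.2,[0.008,0.024,0.002],10],
    [0.2,[0.009,0.024,0],10],
    [0.2,[0.008,0.024,0],10],
    [0.2,[0.009,0.024,0],10],
    [0.2,[0.008,0.024,0],10],
    [0.2,[0.009,0.024,0],10],
    [0.2,[0.008,0.024,0],10],
    [0.2,[0.009,0.023,0],10]
  ]
}}

```text
time: 13.4
ee_pos: [0.5765, -0.02, 0.3566]
tcp_rot: [179.9, 0.0, -70.0]
wrist_force: [-0.6, -0.5, -6.6]
opening: 0.0405
```

Call:
{"name": "drive_tool", "arguments": {
  "plan": [
    [0.2,[0,0,0],10],
    [0.2,[0,0,0],10],
    [0.2,[0,0,0],10],
    [0.2,[0,0,0],10],
    [0.2,[0,0,0],10],
    [0.2,[0,0,0],0],
    [0.2,[0,0,0],0]
  ]
}}

```text
time: 14.28
ee_pos: [0.5763, -0.0208, 0.3571]
tcp_rot: [180.0, 0.1, -20.4]
wrist_force: [1.4, -0.3, -6.1]
opening: 0.0403
```

```bash
cat > ax.py <<'E'
from wp import *
from scipy.optimize import least_squares
np.set_printoptions(precision=4,suppress=True)
def axis(tag,bands,c,r0):
    im,P=cloud(tag); S=P[np.hypot(P[...,0]-c[0],P[...,1]-c[1])<.04]
    for a,b,r in bands:
        q=S[(S[:,2]>a)&(S[:,2]<b)]
        if len(q)<15: print(a,len(q));continue
        f=least_squares(lambda p:np.hypot(q[:,0]-p[0],q[:,1]-p[1])-r,[c[0],c[1]],loss='soft_l1',f_scale=.001)
        print(tag,a,b,len(q),f.x)
E
python3 - <<'E'
from ax import *
o=grab('scene','s10');grab('top','t10');print(o['q'],o['ee_pos'],o['tcp_rot'],o['wrist_force'])
e=o['ee_pos']; t=e[2]-.1824+.015
print('tip z',t)
B=[(t+.06,t+.09,.013),(t+.09,t+.13,.013),(t+.02,t+.05,.0142),(t+.135,t+.141,.025)]
axis('s10',B,e[:2],0)
axis('s10',[(.02,.04,.036),(.06,.09,.032),(.1,.13,.032)],[.576,-.021],0)
axis('s10',[(.136,.144,.031)],[.576,-.021],0)
E
```

```text
[  -2.0699   13.0769   31.1409  108.1226   -0.0014 -161.6431] [ 0.5763 -0.0208  0.3571] [179.9802   0.0552 -20.4268] [ 1.3969 -0.3029 -6.0759]
tip z 0.18969575241208297
s10 0.24969575241208297 0.279695752412083 203 [ 0.5745 -0.0223]
s10 0.279695752412083 0.319695752412083 277 [ 0.5745 -0.0224]
s10 0.20969575241208296 0.23969575241208296 188 [ 0.5733 -0.0205]
s10 0.324695752412083 0.33069575241208293 98 [ 0.5745 -0.0222]
s10 0.02 0.04 247 [ 0.5747 -0.0225]
s10 0.06 0.09 373 [ 0.5745 -0.0224]
s10 0.1 0.13 416 [ 0.5747 -0.0225]
s10 0.136 0.144 161 [ 0.5751 -0.0235]
```

View pics/s10.png

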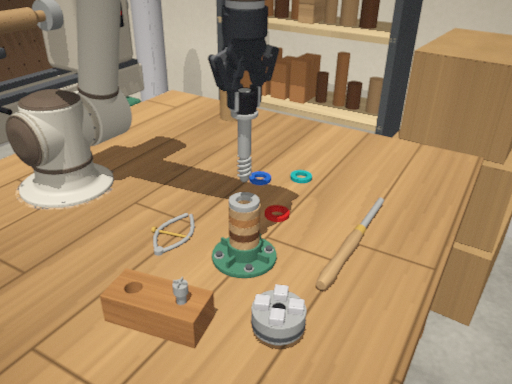

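The screw's axis and the blank's axis agree within 0.2 mm in the same camera. Lowering.

Call:
{"name": "drive_tool", "arguments": {
  "plan": [
    [0.2,[0,0,-0.02],0],
    [0.2,[0,0,-0.02],0],
    [0.2,[0,0,-0.015],0],
    [0.2,[0,0,-0.015],0],
    [0.2,[0,0,0],0],
    [0.2,[0,0,0],0]
  ]
}}

```text
time: 15.12
ee_pos: [0.5764, -0.0208, 0.2883]
tcp_rot: [-180.0, -0.0, -20.2]
wrist_force: [-0.7, 0.9, -5.8]
opening: 0.0402
```

Call:
{"name": "drive_tool", "arguments": {
  "plan": [
    [0.2,[0,0,-0.015],0],
    [0.2,[0,0,-0.015],0],
    [0.2,[0,0,-0.015],0],
    [0.2,[0,0,-0.015],0],
    [0.2,[0,0,0],0]
  ]
}}

```text
time: 15.75
ee_pos: [0.5757, -0.0208, 0.2261]
tcp_rot: [180.0, 0.1, -20.1]
wrist_force: [-0.4, -0.8, -6.9]
opening: 0.0398
```

Call:
{"name": "drive_tool", "arguments": {
  "plan": [
    [0.2,[0,0,-0.01],0],
    [0.2,[0,0,-0.01],0],
    [0.2,[0,0,-0.008],0],
    [0.2,[0,0,0],0],
    [0.2,[0,0,0],0]
  ]
}}

```text
time: 16.38
ee_pos: [0.5764, -0.0208, 0.1999]
tcp_rot: [-180.0, -0.0, -20.1]
wrist_force: [0.5, -0.2, -5.8]
opening: 0.0406
```

Call:
{"name": "drive_tool", "arguments": {
  "plan": [
    [0.2,[0,0,-0.002],0],
    [0.2,[0,0,-0.002],0],
    [0.2,[0,0,-0.001],0],
    [0.2,[0,0,0],0]
  ]
}}

```text
time: 16.88
ee_pos: [0.5763, -0.0208, 0.1945]
tcp_rot: [180.0, 0.0, -20.1]
wrist_force: [-0.3, -1.0, -6.0]
opening: 0.0401
```

Call:
{"name": "drive_tool", "arguments": {
  "plan": [
    [0.2,[0,0,-0.001],0],
    [0.2,[0,0,-0.001],0],
    [0.2,[0,0,0],0]
  ]
}}

```text
time: 17.25
ee_pos: [0.5763, -0.0208, 0.1925]
tcp_rot: [180.0, 0.0, -20.1]
wrist_force: [0.6, 0.3, -6.6]
opening: 0.0406
```

Call:
{"name": "drive_tool", "arguments": {
  "plan": [
    [0.2,[0,0,-0.001],0],
    [0.2,[0,0,-0.001],0],
    [0.2,[0,0,0],0]
  ]
}}

```text
time: 17.62
ee_pos: [0.5763, -0.0208, 0.1905]
tcp_rot: [180.0, 0.0, -20.1]
wrist_force: [0.4, -0.5, -7.1]
opening: 0.0403
```

Call:
{"name": "drive_tool", "arguments": {
  "plan": [
    [0.2,[0,0,-0.001],0],
    [0.2,[0,0,-0.001],0],
    [0.2,[0,0,0],0]
  ]
}}

```text
time: 18.0
ee_pos: [0.5763, -0.0208, 0.1885]
tcp_rot: [180.0, 0.0, -20.1]
wrist_force: [0.0, 0.9, -5.5]
opening: 0.0399
```

Call:
{"name": "drive_tool", "arguments": {
  "plan": [
    [0.2,[0,0,-0.001],0],
    [0.2,[0,0,0],0]
  ]
}}

```text
time: 18.25
ee_pos: [0.5763, -0.0208, 0.1876]
tcp_rot: [180.0, 0.0, -20.1]
wrist_force: [-0.1, 0.1, -6.0]
opening: 0.0406
```

Call:
{"name": "drive_tool", "arguments": {
  "plan": [
    [0.2,[0,0,-0.001],0],
    [0.2,[0,0,0],0]
  ]
}}

```text
time: 18.5
ee_pos: [0.5763, -0.0208, 0.1867]
tcp_rot: [-180.0, -0.0, -20.1]
wrist_force: [-0.3, -0.0, -5.0]
opening: 0.0404
```

Call:
{"name": "drive_tool", "arguments": {
  "plan": [
    [0.2,[0,0,-0.001],0],
    [0.2,[0,0,0],0]
  ]
}}

```text
time: 18.75
ee_pos: [0.5766, -0.0209, 0.1865]
tcp_rot: [-180.0, -0.1, -20.1]
wrist_force: [-0.3, -0.1, 3.3]
opening: 0.0399
```

Call:
{"name": "drive_tool", "arguments": {
  "plan": [
    [0.2,[0,0,-0.001],0],
    [0.2,[0,0,0],0]
  ]
}}

```text
time: 19.0
ee_pos: [0.5768, -0.021, 0.1864]
tcp_rot: [-180.0, -0.2, -20.1]
wrist_force: [-1.5, -1.0, 8.5]
opening: 0.0404
```

Contact with the nut came at TCP z 0.1866, about 7 mm above seated. Turning clockwise and following the pitch (0.55 mm per 10°).

Call:
{"name": "drive_tool", "arguments": {
  "plan": [
    [0.2,[0,0,-0.0004],-10],
    [0.2,[0,0,-0.0005],-10],
    [0.2,[0,0,-0.0005],-10]
  ]
}}

```text
time: 19.38
ee_pos: [0.5765, -0.0211, 0.1848]
tcp_rot: [-179.9, -0.1, -50.5]
wrist_force: [-2.6, -0.8, 8.0]
opening: 0.04
```

Call:
{"name": "drive_tool", "arguments": {
  "plan": [
    [0.2,[0,0,-0.0005],-10],
    [0.2,[0,0,-0.0005],-10]
  ]
}}

```text
time: 19.62
ee_pos: [0.5763, -0.021, 0.1836]
tcp_rot: [-179.9, -0.1, -70.5]
wrist_force: [-4.0, -1.8, 7.7]
opening: 0.0405
```

The thread has started: the screw sinks at its pitch with a steady 8 N.

Call:
{"name": "drive_tool", "arguments": {
  "plan": [
    [0.2,[0,0,-0.00055],-10],
    [0.2,[0,0,-0.00055],-10],
    [0.2,[0,0,-0.00055],-10]
  ]
}}

```text
time: 20.0
ee_pos: [0.5763, -0.0209, 0.182]
tcp_rot: [-179.9, 0.0, -100.5]
wrist_force: [-4.1, -0.5, 8.6]
opening: 0.0404
```

Call:
{"name": "drive_tool", "arguments": {
  "plan": [
    [0.2,[0,0,-0.00055],-10],
    [0.2,[0,0,-0.00055],-10]
  ]
}}

```text
time: 20.25
ee_pos: [0.5763, -0.0208, 0.1809]
tcp_rot: [-179.9, 0.0, -120.5]
wrist_force: [-3.9, 0.3, 8.7]
opening: 0.0401
```

Call:
{"name": "drive_tool", "arguments": {
  "plan": [
    [0.2,[0,0,-0.00055],-10],
    [0.2,[0,0,-0.00055],-10]
  ]
}}

```text
time: 20.5
ee_pos: [0.5764, -0.0207, 0.1799]
tcp_rot: [-179.9, 0.1, -140.5]
wrist_force: [-3.3, -0.1, 7.9]
opening: 0.0401
```

```bash
python3 - <<'E'
from ax import *
o=grab('scene','s11');print(o['q'],o['ee_pos'],o['wrist_force'],o['torque'])
im,P=cloud('s11');cv2.imwrite('pics/s11c.png',cv2.resize(im[150:280,180:310,::-1],None,fx=4.5,fy=4.5,interpolation=cv2.INTER_CUBIC))
E
```

```text
[ -2.0661   7.6808   4.893   87.113    0.0157 -41.6012] [ 0.5764 -0.0207  0.1799] [-3.3012 -0.0932  7.9051] [0.1924 0.8543 0.071 ]
```

View pics/s11c.png

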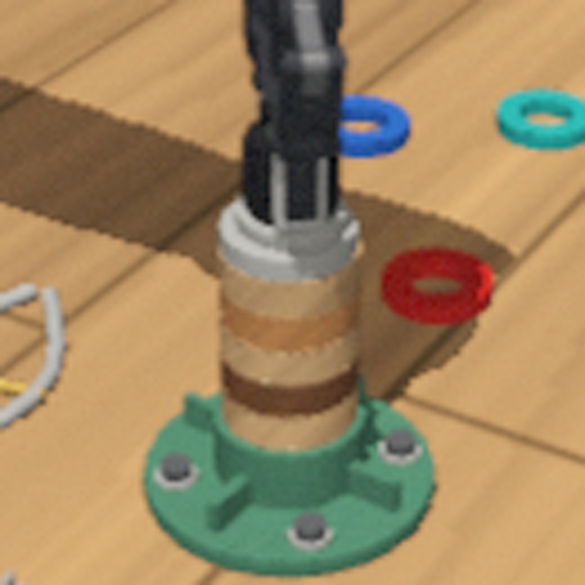

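The collar is almost on the plate at (290,235). Continuing in smaller turns and watching the torque.

Call:
{"name": "drive_tool", "arguments": {
  "plan": [
    [0.2,[0,0,-0.0005],-10],
    [0.2,[0,0,-0.0003],-5]
  ]
}}

```text
time: 20.8
ee_pos: [0.5767, -0.0205, 0.1794]
tcp_rot: [-180.0, 0.2, -155.3]
wrist_force: [-1.5, 1.4, 10.9]
opening: 0.0401
```

```bash
python3 -c "
from h import *
o=monitor.get_obs();print(o['ee_pos'],o['tcp_rot'],o['wrist_force'],o['torque'])"
```

```text
[ 0.57669138 -0.0205178   0.17942502] [-1.79966342e+02  1.51479906e-01 -1.55347744e+02] [-1.54679363  1.41934711 10.91786785] [0.26151309 0.52269126 0.19589965]
```

Call:
{"name": "drive_tool", "arguments": {
  "plan": [
    [0.2,[0,0,-0.0005],-10],
    [0.2,[0,0,0],0]
  ]
}}

```text
time: 21.05
ee_pos: [0.5772, -0.0206, 0.1794]
tcp_rot: [-180.0, 0.2, -165.3]
wrist_force: [-0.7, 0.7, 11.4]
opening: 0.0403
```

```bash
python3 -c "
from h import *
o=monitor.get_obs();print(o['ee_pos'],o['tcp_rot'],o['wrist_force'],o['torque'])"
```

```text
[ 0.57716639 -0.02064962  0.17943153] [-179.95510195    0.23287332 -165.28405285] [-0.74380782  0.73219382 11.35502732] [ 0.22775671  0.3128289  -0.21969194]
```

It stopped sinking at 0.1794 m, the predicted seat height. A bit more turn for snugness, without pressing down.

Call:
{"name": "drive_tool", "arguments": {
  "plan": [
    [0.2,[0,0,0],-10],
    [0.2,[0,0,0],-10],
    [0.2,[0,0,0],0]
  ]
}}

```text
time: 21.42
ee_pos: [0.5764, -0.0206, 0.1793]
tcp_rot: [180.0, 0.1, 174.7]
wrist_force: [-5.6, 1.7, 12.4]
opening: 0.0401
```

```bash
python3 -c "
from h import *
o=monitor.get_obs();print(o['ee_pos'],o['tcp_rot'],o['wrist_force'],o['torque'])"
```

```text
[ 0.57643539 -0.02062334  0.17932162] [1.79979324e+02 1.40036823e-01 1.74714975e+02] [-5.60480287  1.65045562 12.43141914] [ 0.11351042  1.10972532 -0.77716943]
```

Call:
{"name": "drive_tool", "arguments": {
  "plan": [
    [0.2,[0,0,0],-10],
    [0.2,[0,0,0],-10],
    [0.2,[0,0,0],0]
  ]
}}

```text
time: 21.8
ee_pos: [0.577, -0.0208, 0.1793]
tcp_rot: [179.9, 0.2, 154.7]
wrist_force: [-2.1, 0.6, 11.2]
opening: 0.0403
```

```bash
python3 -c "
from h import *
o=monitor.get_obs();print(o['ee_pos'],o['tcp_rot'],o['wrist_force'],o['torque'])"
```

```text
[ 0.5769522  -0.0207796   0.17925274] [1.79915515e+02 1.78036808e-01 1.54695946e+02] [-2.09839047  0.56754595 11.15625148] [ 0.12312988  0.3403283  -0.8816052 ]
```

The torque has levelled off at about 0.9 N·m, so it is snug. I'll ease the downward force and let go.

Call:
{"name": "drive_tool", "arguments": {
  "plan": [
    [0.2,[0,0,0.0015],0],
    [0.5,[0,0,0],0],
    [0.8,[0,0,0],0],
    [1,[0,0,0],0],
    [1,[0,0,0],0],
    [1,[0,0,0.03],0],
    [1,[0,0,0.05],0],
    [1,[0,0,0.05],0],
    [1,[0,0,0],0]
  ]
}}

```text
time: 22.92
ee_pos: [0.5772, -0.0209, 0.3129]
tcp_rot: [179.9, 0.3, 154.9]
wrist_force: [0.4, 0.1, -0.3]
opening: 0.0851
```

```bash
python3 - <<'E'
from ax import *
o=grab('scene','s12');grab('wrist','w12');print(o['ee_pos'],o['wrist_force'])
axis('s12',[(.137,.145,.031),(.147,.153,.025),(.158,.17,.021),(.17,.182,.021),(.1,.13,.032)],[.5745,-.0225],0)
im,P=cloud('s12');
S=P[np.hypot(P[...,0]-.5745,P[...,1]+.0225)<.012];print('knob top z',np.median(S[S[:,2]>.18][:,2]), np.median(cloud('s0')[1][...,2][215:228,118:130]))
cv2.imwrite('pics/s12c.png',cv2.resize(im[150:280,180:310,::-1],None,fx=4.5,fy=4.5,interpolation=cv2.INTER_CUBIC))
im,P=cloud('w12',True);S=P[np.hypot(P[...,0]-.5765,P[...,1]+.021)<.012];print('wrist knob top',np.nanmedian(S[S[:,2]>.18][:,2]))
S=P[np.hypot(P[...,0]-.5765,P[...,1]+.021)<.04]
for a,b in [(.14,.148),(.15,.157)]:
    q=S[(S[:,2]>a)&(S[:,2]<b)]; print(a,len(q),np.median(q[:,2]) if len(q) else 0)
E
```

```text
[ 0.5772 -0.0209  0.3129] [ 0.3638  0.1116 -0.3275]
s12 0.137 0.145 126 [ 0.5743 -0.0222]
s12 0.147 0.153 86 [ 0.5748 -0.022 ]
s12 0.158 0.17 114 [ 0.5755 -0.0232]
s12 0.17 0.182 116 [ 0.5753 -0.0229]
s12 0.1 0.13 394 [ 0.5746 -0.0226]
knob top z 0.19329400744062572 nan
wrist knob top 0.367149419490308
0.14 742 0.14543452152697442
0.15 341 0.15327263423764917
```

View pics/s12c.png

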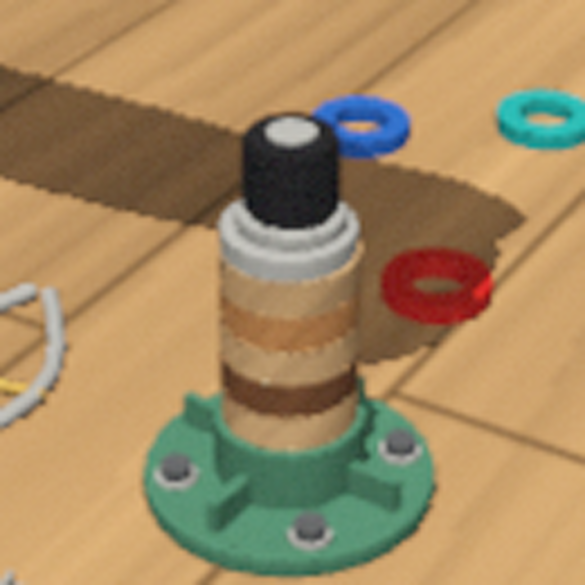

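```bash
python3 - <<'E'
from ax import *
im,P=cloud('s12')
r=np.hypot(P[...,0]-.5747,P[...,1]+.0223)
for n,a,b,l,h in [('white cap',0,.008,.18,.21),('collar top',.0222,.0242,.148,.162),('plate top',.0265,.0300,.140,.151)]:
    q=P[(r>=a)&(r<b)&(P[...,2]>l)&(P[...,2]<h)][:,2]; print(n,len(q),np.percentile(q,[10,50,90]))
im,P=cloud('w12',True);r=np.hypot(P[...,0]-.5763,P[...,1]+.021)
for n,a,b,l,h in [('cap',0,.008,.18,.21),('collar top',.0222,.0242,.148,.162),('plate top',.0265,.0300,.140,.151)]:
    q=P[(r>=a)&(r<b)&(P[...,2]>l)&(P[...,2]<h)][:,2]; print('w',n,len(q),np.percentile(q,[10,50,90]) if len(q) else '')
im,P=cloud('s0'); r=np.hypot(P[...,0]-.4918,P[...,1]+.2610); q=P[(r<.010)&(P[...,2]>.185)][:,2];print('s0 knob (195)',len(q),np.median(q))
print(np.degrees(0))
E
```

```text
white cap 24 [0.1915 0.1925 0.1933]
collar top 45 [0.1504 0.154  0.1608]
plate top 68 [0.1434 0.1455 0.147 ]
w cap 268 [0.1916 0.1924 0.1933]
w collar top 167 [0.1524 0.1533 0.1541]
w plate top 410 [0.1445 0.1455 0.1463]
s0 knob (195) 64 0.19557606896963495
0.0
```

View pics/w12.png

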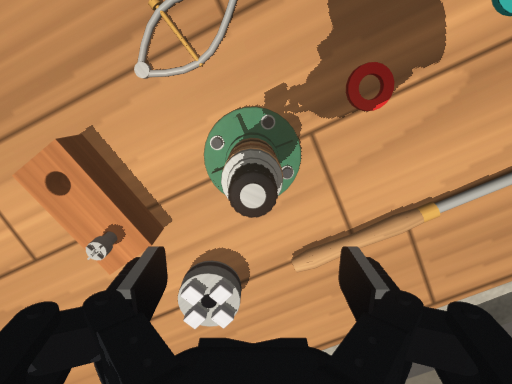

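The cap is at 192.4 mm (192 if seated), and the collar top stands 7.8 mm above the plate top (the collar is 8 mm thick). So the collar is down. The gripper is clear and the bystanders look undisturbed. Handing in.

```bash
python3 -c "
from workcell import job
print(job.job_done())"
```

```text
the job is handed in; nothing more can be done
None
```

The blank is clamped and the job is handed in. No verdict was reported.

- **Plate:** I took the bare-steel ring, not the red, blue or teal ones. It lies flat on the blank within about 0.5 mm of the bore's axis, and I let go of it there.
- **Screw:** I lowered it down the bore until it touched the nut at about 15 N. I then turned it clockwise about 185° in all. It followed its pitch down at a steady 8 N on the wrist, and stopped sinking at the predicted height. The torque then levelled off near 0.9 N·m, so I let go.
- **Last checks:**
  - The knob's top is at 192.4 mm (192 mm expected when fully down).
  - The collar's top is 7.8 mm above the plate's top, matching the 8 mm thick collar, so no gap shows.
  - The gripper is clear, and the clock stood at about 23 s.
- **Less certain:** In the final scene image the knob's centre came out about 1 mm off the bore's axis, while the collar agreed within 0.6 mm. That is within measuring error and the thread's sideways play. The spur centre, chuck, gouge and caliper look undisturbed in the last pictures, but I did not measure them again.

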